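# Pack the field repair kit and leave the look-alikes

## Robot

A 6-joint arm with a two-finger parallel gripper is mounted at the origin on a cart in front of the work surface, level with it; the furniture and walls round the work are solid. World frame = base frame: x ahead of the robot, y to its left, z up, the work surface at z = 0. Lengths are in mm, angles in rad, forces in N, time in s.
With the tool pointing down it reaches from about 250 to 800 mm from the base axis. Payload 3.9 kg.
Tool frame: the origin (TCP) lies on the centre line of the jaws, within the pads' length; the fingertips stand 14 mm ahead of it and the grasp point (between the pads) lies 5 mm behind it; z points along the fingers, y is the line along which they close (so a half turn about z gives the same grasp; the last joint's range is limited). The gripper opens to 85 mm and grips with 20 to 120 N. Pads are 22 mm wide; open, the fingers measure 114 mm over their backs; the gripper's body (76 mm by 85 mm) begins 54 mm behind the grasp point. The pads swing forward as they close: fully open they stand 13 mm farther back than shut.
Start: joints at [0, 0.26, -0.138, 1.173, 0, 1.571], TCP at [524.991, -0, 245.304] pointing down, gripper open.
Joint ranges: [-2.78, 2.78], [-0.83, 1.72], [-1.28, 1.37], [-1.9, 2.12], [-1.57, 1.48], [-3.14, 3.14]. Speed limits (rad/s): [2.57, 2.57, 3.14, 3.14, 3.14, 3.14].

## Interface

Orientations are given as a unit quaternion [w, x, y, z].
In Python, from bench import readout, vision, job gives the robot as it stands.
- The arm moves only by the tool play_rows, never from a script. Its argument "plan" is a list of rows, each a list of 3 entries, a list of its own where there are three numbers: the turn, a rotation vector about the tool's x, y, z in units of 10 degrees (1.0 is 10 degrees), then the shift along the tool's x, y, z in units of 25 mm (1.0 is 25 mm), then the finger opening in mm, from 0 to 85.4. A call has 1 to 20 rows; each row shifts and turns the commanded pose from where the row before left it, along the tool's axes as they then stand; what a row does not reach is not made up. A row lasts 1/8 s, in which the tool goes at most 62.5 mm and 10.7 degrees, less where a joint would pass 70% of its speed; a pose out of reach is approached as far as the arm can. A call is refused whole if a number of a shift passes 1 or a number of a turn 1, either way. A call with a gripper value outside its range is refused whole. The fingers move at their own pace and stop on an object; the grip force is fixed at half the most. Time passes only in rows, so rows that do not move let the fingers close. It gives the time, the measured TCP pose, the force, the opening and the grip force at its end, in the units of the state.
- readout.state(): the state, without advancing time (a new reading comes with each control period).
- vision.get_image(name): name is "scene" or "side" or "wrist"; returns a dict with "frame" (384x512x3 uint8, red, green, blue), "depth" (384x512 float32, mm along the optical axis (not along the pixel's ray), 0 where there is no reading), "mtx" (3x3 intrinsics, pixels), "k1" (the pictures are not rectified: a ray, as slopes to the right and down, at radius r is drawn at 1 + k1 r^2 times it, then the intrinsics apply), "extrinsics" (4x4, takes a point from world to camera coordinates). Camera axes: x right, y down, z forward; pixel columns grow to the right and rows downward; lengths in mm; the calibration is good to about 2 mm. A picture is of the moment at which its call begins.
- job.job_done(): hands the job in; it is judged then, once.
The state is a dict: "t": time; "joint_positions": joint angles; "dq": joint speeds; "effort": joint torques, N m; "tool_pos": TCP position; "orientation": TCP orientation; "force": force on the tool from outside, world axes, zero at the start; "torque": the same for the moment, N m; "opening": opening from 0.0 (shut) to 1.0 (fully open); "finger_force": force on a finger pad.
Only numpy, scipy, OpenCV 4.12 (cv2) and the standard library are available. Lean on these libraries where they do the work, as an engineer would, in place of code of your own. Each camera call takes 0.05 s, during which the arm holds its last target. There are 200 camera calls.

## Task

Pack the repair kit into the grey tray, each thing in the recess made for it: the short screwdriver lying in the long groove, the small carton flat in the large rectangular recess, the small round tin flat in the round recess and the block battery standing upright in the small rectangular recess. All must sit down on the floor of their recesses. The longer screwdriver, the larger carton and the wider tin are not part of the kit: leave them where they lie.

Things in the scene. Friction and masses are not known exactly. Their poses are not given: they have to be found in the camera images.
- carton_small: the smaller, off-white carton of parts, 70 x 60 x 26 mm (x, y, z), lying flat on the bench. Origin: underside, 1 mm to its -x side of the middle; z up.
- tin_small: the smaller round metal tin with slip lid, 59 mm diameter, 24 mm high, lying flat. Origin: centre of the underside; z up.
- battery_block: block battery with two snap studs on top, standing upright, 18 x 27 mm (x, y), 48 mm high with the studs (body 46 mm). Origin: centre of the underside; z up.
- driver_short: the shorter screwdriver, 135 mm long overall, lying flat along its y: the handle, 20 mm wide and 21 mm high, reaches from y = -8 to y = +68 mm, the thin blade points to -y. Origin: middle of the overall length, on the underside. Grip it at the handle, about y = +30 mm, where it balances.
- carton_large: look-alike that stays: the larger carton, 90 x 66 x 34 mm (x, y, z), lying flat. Origin: underside, near the middle.
- tin_wide: look-alike that stays: the wider, flatter round metal tin, 84 mm diameter, 18 mm high. Origin: centre of the underside.
- driver_long: look-alike that stays: the longer screwdriver, 190 mm long, lying along its y, handle (18 mm wide, 19 mm high) from y = +5 to +95 mm. Origin: middle of the overall length, on the underside.
- insert_groove: grey insert, 156 x 86 x 12 mm (x, y, z), one of three fixed side by side (any order) in a shallow tray. Origin: centre of its underside, 4 mm above the bench; z up, top face at z = 12 mm, recesses 8 mm deep (dark floor at z = 4 mm). One long recess, 150 mm along x by 34 mm along y, centred: for the screwdriver, handle at either end. The tray is 168 x 274 mm, rim 13 mm above the bench.
- insert_rect: grey insert, 156 x 86 x 12 mm (x, y, z), one of three fixed side by side (any order) in a shallow tray. Origin: centre of its underside, 4 mm above the bench; z up, top face at z = 12 mm, recesses 8 mm deep (dark floor at z = 4 mm). One rectangular recess, 86 mm along x by 74 mm along y, centred: for the carton, long side along x.
- insert_round: grey insert, 156 x 86 x 12 mm (x, y, z), one of three fixed side by side (any order) in a shallow tray. Origin: centre of its underside, 4 mm above the bench; z up, top face at z = 12 mm, recesses 8 mm deep (dark floor at z = 4 mm). Round recess, 74 mm diameter, centre x = +34, y = 0 mm: for the tin. Small recess, 41 (x) by 32 mm (y), centre x = -48, y = 0 mm: for the battery, upright, 27 mm side along x.
Mind the look-alikes: they are no part of the job. What is shaped like the carton_small but turquoise is not meant.

How it is judged (in metres and radians):
At the end, for the whole second after the job is handed in: Driver origin within 15 mm along, 12 mm across the groove centre, aligned to 0.22 rad; carton within 13 mm (x, y), tin and battery within 12 mm of their recess centres; all under 8 mm above the insert underside, tilt under 0.12 rad, at rest; look-alikes moved under 30 mm (x of carton_small in the frame of insert_rect between -0.013 and 0.013 m and y of carton_small in the frame of insert_rect between -0.013 and 0.013 m and z of carton_small in the frame of insert_rect between 0 and 0.008 m and angle between each of carton_small, tin_small, battery_block, driver_short's own z axis and vertical below 0.12 rad and linear speed of each of carton_small, tin_small, battery_block, driver_short below 0.02 m/s and x of tin_small in the frame of insert_round between 0.022 and 0.046 m and y of tin_small in the frame of insert_round between -0.012 and 0.012 m and z of tin_small in the frame of insert_round between 0 and 0.008 m and x of battery_block in the frame of insert_round between -0.06 and -0.036 m and y of battery_block in the frame of insert_round between -0.012 and 0.012 m and z of battery_block in the frame of insert_round between 0 and 0.008 m and x of driver_short in the frame of insert_groove between -0.015 and 0.015 m and y of driver_short in the frame of insert_groove between -0.012 and 0.012 m and z of driver_short in the frame of insert_groove between 0 and 0.008 m and angle between the y axis of driver_short and the x axis of insert_groove, either way round below 0.22 rad and distance of each of carton_large, tin_wide, driver_long from where it was at the start of the episode below 0.03 m); the robot touches nothing.
It also fails if it takes over 106 s, if anything falls off the work surface, if the arm or the gripper's body presses on something with over 40 N, if the wrist force passes 120 N, or if a joint passes its speed limit or range.

## Working session

There is one attempt and no reset: what is moved stays moved. The work goes in short steps, Python scripts to look and compute and a tool call to move; the robot and the scene stay as the last step left them, time stands still between calls to the robot, and variables do not carry over. Pictures are saved under pics/ and viewed, at most 14 in all, crops included, and the job is handed in when it is done.

Besides the shell and the picture viewer there is one more tool, called after "Call:" by a JSON object that holds its "fn" and its "kwargs". play_rows: Moves the arm, as the interface text tells. Its arguments: {"type":"object","properties":{"plan":{"type":"array"}},"required":["plan"]}

```bash
ls; mkdir -p pics
cat > h.py <<'E'
import numpy as np, cv2
from bench import readout, vision
def grab(n):
    im=vision.get_image(n); return im
def cloud(im):
    K=im["mtx"];k1=im["k1"];d=im["depth"];E=np.array(im["extrinsics"])
    h,w=d.shape;u,v=np.meshgrid(np.arange(w),np.arange(h))
    x=(u-K[0][2])/K[0][0];y=(v-K[1][2])/K[1][1]
    a,b=x.copy(),y.copy()
    for _ in range(8):
        s=1+k1*(a*a+b*b);a=x/s;b=y/s
    P=np.stack([a*d,b*d,d],-1)
    W=(P-E[:3,3])@E[:3,:3]
    W[d==0]=np.nan
    return W
def save(im,name): cv2.imwrite(f"pics/{name}.png",im["frame"][:,:,::-1])
E
python3 - <<'E'
from h import *
for n in("scene","side"):
    im=grab(n);save(im,n+"0");W=cloud(im);np.savez(n+"0.npz",W=W,f=im["frame"])
    E=np.array(im["extrinsics"]);print(n,-E[:3,:3].T@E[:3,3],im["k1"],im["mtx"])
a=np.concatenate([cv2.imread("pics/scene0.png")]);print(readout.state())
E
```

```text
pics
scene [-181.75472648 -815.88512855 1107.91589198] -0.14918962809931827 [[436.04672113   0.         252.00041689]
 [  0.         436.04672113 198.75513289]
 [  0.           0.           1.        ]]
side [ 429.23617724 1021.39486459  582.78685061] -0.01817041725248731 [[408.99162653   0.         257.31911162]
 [  0.         408.99162653 195.55700392]
 [  0.           0.           1.        ]]
{'t': 0.1, 'joint_positions': array([-3.65370525e-05,  2.60605109e-01, -1.39238752e-01,  1.17270502e+00,
       -3.30304202e-05,  1.57080622e+00]), 'dq': array([-0.00105542, -0.00092232,  0.00250792,  0.00175938, -0.00152442,
        0.00059597]), 'effort': array([ 1.30990822e-03, -4.06508374e+01,  2.54527545e+01,  1.01374229e-02,
        8.82594691e-05,  5.67244470e-06]), 'tool_pos': array([ 5.24410885e+02, -2.92809488e-02,  2.44555546e+02]), 'orientation': array([-6.07951021e-04,  7.07122914e-01,  7.07090105e-01, -6.31290535e-04]), 'force': array([-0.14166146, -0.0874244 , -0.16883822]), 'torque': array([-0.00278081,  0.05837655,  0.08226744]), 'finger_force': 0.0, 'opening': 0.9973279296622145}
```

View pics/scene0.png

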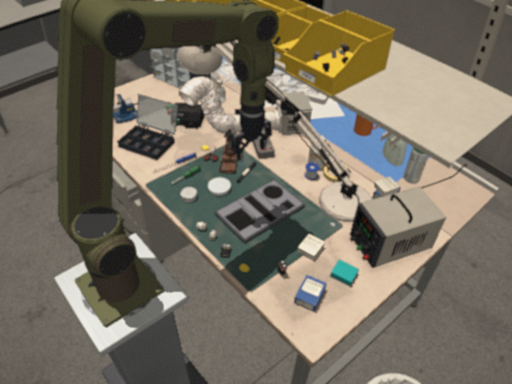

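View pics/side0.png

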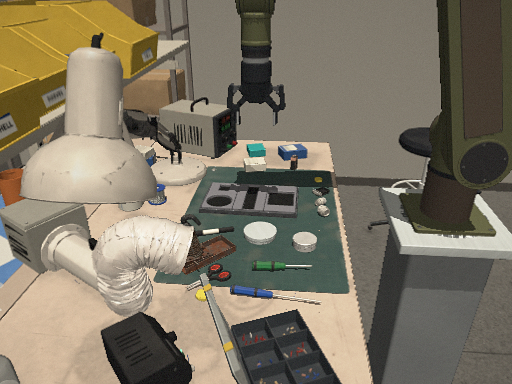

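Candidates, in scene pixels:
- **Drivers:** green, short (185,175); blue, long (180,158).
- **Tins:** small (189,194); wide (219,186).
- **Cartons:** off-white (312,246); turquoise decoy (345,272); blue, large (310,292).
- **Battery:** (282,268). There is other clutter at (226,250).

Next I'll build an orthographic top view to check these choices.

```bash
cat > ortho.py <<'E'
from h import *
def ortho(W,f,x0,x1,y0,y1,s,zmax=130):
    # rows: x decreasing downward ; cols: y decreasing to right ; s px/mm
    H=int((x1-x0)*s);Wd=int((y1-y0)*s)
    h,w=W.shape[:2]
    k=4
    Wb=cv2.resize(W.astype(np.float32),(w*k,h*k),interpolation=cv2.INTER_NEAREST if 0 else cv2.INTER_LINEAR).reshape(-1,3)
    fb=cv2.resize(f,(w*k,h*k)).reshape(-1,3)
    m=np.isfinite(Wb).all(1)&(Wb[:,2]<zmax)&(Wb[:,2]>-20)
    Wb=Wb[m];fb=fb[m];o=np.argsort(Wb[:,2]);Wb=Wb[o];fb=fb[o]
    r=((x1-Wb[:,0])*s).astype(int);c=((y1-Wb[:,1])*s).astype(int)
    g=(r>=0)&(r<H)&(c>=0)&(c<Wd)
    img=np.zeros((H,Wd,3),np.uint8);hm=np.full((H,Wd),np.nan)
    img[r[g],c[g]]=fb[g];hm[r[g],c[g]]=Wb[g,2]
    return img,hm
E
python3 - <<'E'
from ortho import *
for n in("scene0","side0"):
    d=np.load(n+".npz");img,hm=ortho(d["W"],d["f"],150,800,-480,480,.8)
    for y in range(-400,401,100): cv2.putText(img,str(y),(int((480-y)*.8),10),0,.35,(255,255,0));cv2.line(img,(int((480-y)*.8),0),(int((480-y)*.8),4),(255,0,0))
    for x in range(200,800,100): cv2.putText(img,str(x),(0,int((800-x)*.8)),0,.35,(255,255,0))
    cv2.imwrite(f"pics/o_{n}.png",img[:,:,::-1])
E
```

```text
(no output)
```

View pics/o_scene0.png

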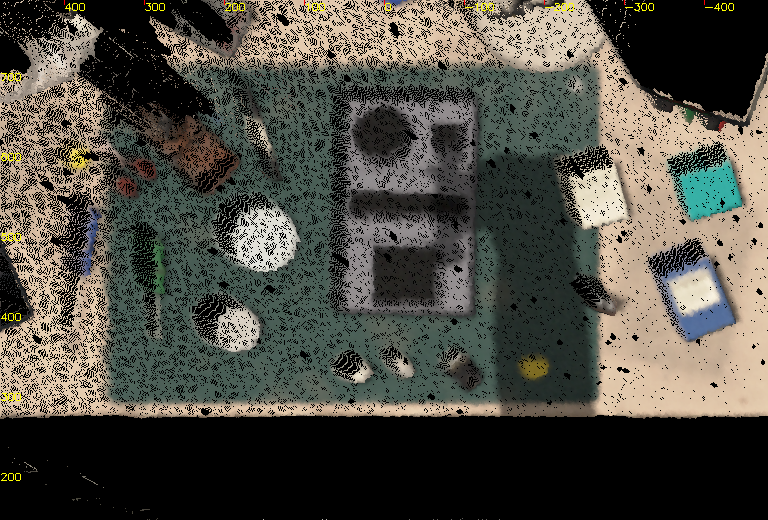

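View pics/o_side0.png

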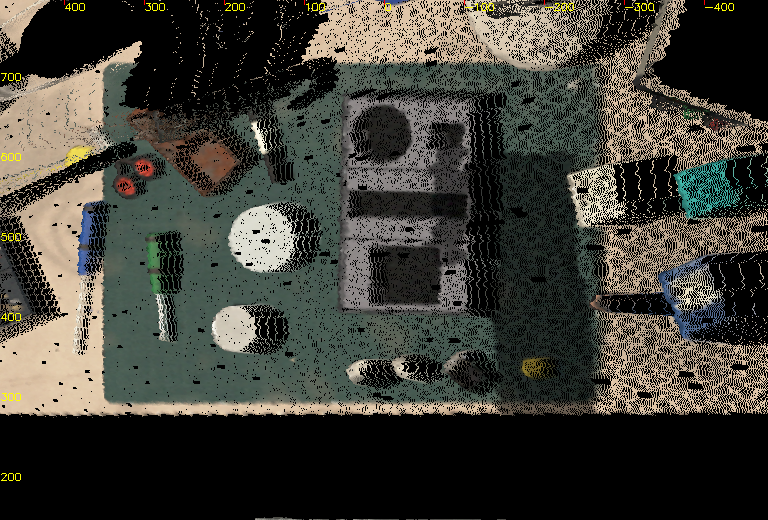

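Run:
```python
from ortho import *
im=cv2.imread("pics/side0.png");a=cv2.resize(im[135:305,180:340],None,fx=3.5,fy=3.5,interpolation=cv2.INTER_CUBIC)
cv2.imwrite("pics/crop1.png",a)
A=[np.load(n+".npz")["W"].reshape(-1,3) for n in("scene0","side0")]
for nm,(x0,x1,y0,y1) in dict(bat=(400,460,-300,-245),dark=(310,370,-125,-65),car=(520,610,-310,-215),tin=(350,430,150,240),wide=(450,550,110,230),drv=(360,510,270,305),drl=(350,550,355,395),tray=(390,700,-125,80)).items():
  for i,P in enumerate(A):
    m=(P[:,0]>x0)&(P[:,0]<x1)&(P[:,1]>y0)&(P[:,1]<y1)&(P[:,2]>6)&(P[:,2]<90);Q=P[m]
    if len(Q)<5: print(nm,i,len(Q));continue
    zt=np.percentile(Q[:,2],95)
    T=Q[Q[:,2]>zt-6] if nm not in("drv","drl") else Q
    r=cv2.minAreaRect(T[:,:2].astype(np.float32))
    print(nm,i,len(Q),"ztop %.1f"%zt,"rect",np.round(r[0]),np.round(r[1]),round(r[2],1))
```

```text
bat 0 104 ztop 47.3 rect [ 418. -277.] [30. 17.] 68.1
bat 1 93 ztop 47.9 rect [ 420. -275.] [27. 18.] 65.6
dark 0 45 ztop 13.4 rect [ 334. -100.] [47. 36.] 33.7
dark 1 73 ztop 12.5 rect [ 337. -100.] [47. 36.] 41.8
car 0 367 ztop 28.3 rect [ 553. -269.] [72. 62.] 13.9
car 1 257 ztop 29.2 rect [ 556. -267.] [69. 68.] 16.4
tin 0 191 ztop 27.6 rect [388. 183.] [56. 53.] 75.8
tin 1 388 ztop 26.2 rect [389. 187.] [56. 57.] 3.0
wide 0 306 ztop 21.9 rect [502. 151.] [81. 83.] 89.1
wide 1 572 ztop 20.8 rect [500. 152.] [83. 82.] 69.1
drv 0 106 ztop 22.7 rect [442. 287.] [ 28. 132.] 88.0
drv 1 323 ztop 21.4 rect [441. 285.] [132.  18.] 3.7
drl 0 105 ztop 17.4 rect [468. 373.] [156.  37.] 1.1
drl 1 410 ztop 17.1 rect [452. 380.] [ 17. 189.] 82.8
tray 0 2549 ztop 18.9 rect [542. -32.] [168. 272.] 89.4
tray 1 2762 ztop 18.8 rect [543. -27.] [171. 274.] 88.5
```

View pics/crop1.png

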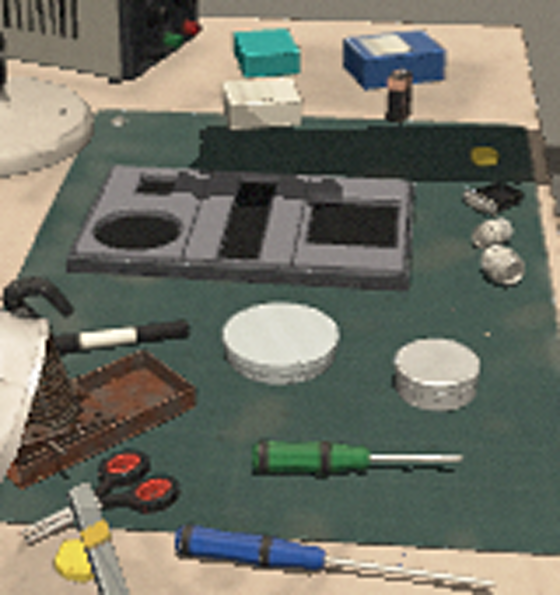

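The crop confirms the choices: small tin (437,373), wide tin (280,340), green short driver (350,457), off-white carton (262,103), battery (399,97), with the turquoise and blue cartons behind them. Next: the wrist view from the start pose and a check for tall obstacles.

Run:
```python
from ortho import *
im=grab("wrist");W=cloud(im);img,hm=ortho(W,im["frame"],380,710,-150,110,1.7)
E=np.array(im["extrinsics"]);print(-E[:3,:3].T@E[:3,3],E[:3,:3])
cv2.imwrite("pics/o_w0.png",cv2.hconcat([img[:,:,::-1]]))
A=[np.load(n+".npz")["W"].reshape(-1,3) for n in("scene0","side0")]
for P in A:
  for x0 in range(300,800,50):
    s=""
    for y0 in range(400,-450,-50):
      m=(P[:,0]>x0)&(P[:,0]<x0+50)&(P[:,1]>y0)&(P[:,1]<y0+50)&(P[:,2]<600)
      s+="%5d"%(np.percentile(P[m,2],98) if m.sum()>3 else -1)
    print(x0,s)
```

```text
[524.76657699  75.98863782 373.87249087] [[ 9.99997927e-01 -8.99283373e-04 -1.82681927e-03]
 [-3.16309179e-04 -9.54902296e-01  2.96920031e-01]
 [-2.01144916e-03 -2.96918838e-01 -9.54900601e-01]]
300     0    3    5    4    3    4    4    4   27   20   10    9    7    4    1    1    1
350     7    7    5    9   24   27    5    4    4   14    8    6    4    2    2    0   33
400    29   10    4   17   21   25    5   10   19   16   18   16    2    3   46    0   35
450     1   17    4   22    4   21   21   10  594  594   19   16    4    2    2    1   33
500     1   17    5   19    4   22   21   10  153  596   19   16    4   25   27   24   24
550   202    5   13   13   18   15   15    4  343  594   19   18    4   27   29    0   25
600   214    7   31  128   31   15   14   10   18   19   20   18    3    4    3    1   34
650   345   40   30  128   27   14    4    6   18   20   19   18    5    5    3  162  163
700   399  400   -1    2   33  298  278    4    3    4    3   25   30   29   25  165  164
750   403  401    1   33  331  328  460  460  458  460  460  181  143   95  185  165  193
300  
[... 194 characters left out ...]
   19   24   26    3   16   19   18   19   18    3    3   48   34   35
450     0   17    2   21    3   20   20   15  537  419   19   18    3    4    4   27   35
500     0   17    3   20    3   20   21   14  536   19   19   19    3   28   29   27   26
550     0    6   11   17   18   17   14   14  536  348   18   19    4   29   30   -1   27
600     0    7   32  130   24   17   13   14   18   18   19   18    3    4    4    2   23
650   513    0   17  130   10   15    3   13   18   19   19   18    4    5    3  163  164
700   516    1  366  349  327  303  282    2    3    3    4   27   30   30   26  164  165
750     0   -1   -1  358  348  335  463  461  460  461  461  151  123   79   31  162  194
```

View pics/o_w0.png

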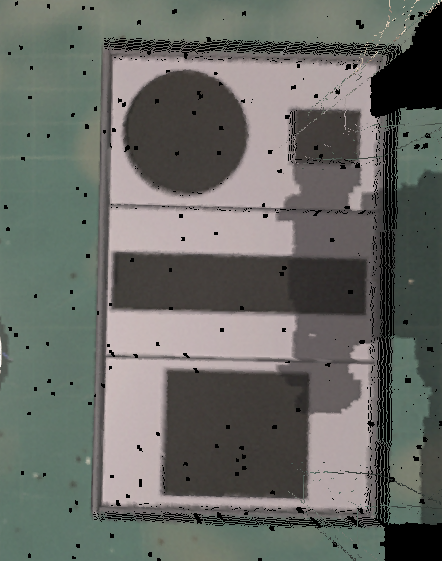

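The wrist map shows the tray clearly. By pixel, the recess centres are:

| Recess | Pixel | World (mm) |
|---|---|---|
| Round | (186,132) | (632, 0.5) |
| Battery | (325,136) | (630, -81) |
| Groove | (240,283) | (543, -31) |
| Carton | (236,433) | (455, -29) |

The tray yaw is about -1.4°. Next I'll measure how far the fingertips extend when open.

```bash
cat >> h.py <<'E'
def tool():
    s=readout.state();w,x,y,z=s["orientation"]
    from scipy.spatial.transform import Rotation as R
    M=R.from_quat([x,y,z,w]).as_matrix();return s,M
def to(x,y,z,phi=None):
    s,M=tool();p=np.degrees(np.arctan2(M[1,1],M[0,1]))
    d=M.T@(np.array([x,y,z])-s["tool_pos"])/25
    print("t",round(s["t"],2),"pos",np.round(s["tool_pos"],1),"phi %.1f"%p,"tilt",np.round(M[:2,2],3),"F",np.round(s["force"],1),"open",round(s["opening"],3),"j6 %.2f"%s["joint_positions"][5])
    print("shift now-frame",np.round(d,2))
    if phi is not None:
        a=(phi-p+180)%360-180;print("turn z units",round(-a/10,2))
        c=np.radians(phi);Y=np.array([np.cos(c),np.sin(c)]);X=np.array([-np.sin(c),np.cos(c)])
        D=(np.array([x,y])-s["tool_pos"][:2])/25;print("shift after turn",np.round([X@D,Y@D,d[2]],2))
def tips(n="side"):
    W=cloud(grab(n)).reshape(-1,3);s,M=tool();t=(W-s["tool_pos"])@M
    m=(abs(t[:,0])<14)&(abs(t[:,1])<62)&(t[:,2]<30)&(t[:,2]>-40)
    for a in np.arange(-60,60,6):
        q=t[m&(t[:,1]>=a)&(t[:,1]<a+6),2]
        if len(q)>3: print(int(a),"max z_tool %.1f"%np.percentile(q,97),len(q))
E
python3 - <<'E'
from h import *
tips()
to(471,287,120,94)
E
```

```text
-60 max z_tool -12.0 13
-54 max z_tool -9.1 24
-48 max z_tool -4.5 27
42 max z_tool -4.6 41
48 max z_tool -6.4 28
54 max z_tool -11.3 14
t 0.2 pos [524.6   0.  244.8] phi -0.0 tilt [-0.001  0.   ] F [ 1.3  0.6 -0.3] open 1.001 j6 1.57
shift now-frame [11.48 -2.14  4.99]
turn z units -9.4
shift after turn [ 1.34 11.6   4.99]
```

Call:
{"fn": "play_rows", "kwargs": {"plan": [[[0,0,-1],[0,0,0.4],60],[[0,0,-1],[0,0,0.4],60],[[0,0,-1],[0,0,0.4],60],[[0,0,-1],[0,0,0.4],60],[[0,0,-1],[0,0,0.4],60],[[0,0,-1],[0,0,0.4],60],[[0,0,-1],[0,0,0.4],60],[[0,0,-1],[0,0,0.4],60],[[0,0,-1],[0,0,0.4],60],[[0,0,-0.4],[0.3,0.6,0],60],[[0,0,0],[0.1,1,0],60],[[0,0,0],[0.1,1,0],60],[[0,0,0],[0.1,1,0],60],[[0,0,0],[0.1,1,0],60],[[0,0,0],[0.1,1,0],60],[[0,0,0],[0.1,1,0],60],[[0,0,0],[0.1,1,0],60],[[0,0,0],[0.1,1,0],60],[[0,0,0],[0.1,1,0],60]]}}

```text
t: 2.58
tool_pos: [479.0, 238.6, 155.1]
orientation: [-0.0, -0.035, 0.999, -0.0]
force: [0.7, 0.8, -0.4]
opening: 0.699
finger_force: 0.0
```

```bash
cat > seg.py <<'E'
from ortho import *
def blob(W,x0,x1,y0,y1,z0,z1):
    P=W.reshape(-1,3);m=(P[:,0]>x0)&(P[:,0]<x1)&(P[:,1]>y0)&(P[:,1]<y1)&(P[:,2]>z0)&(P[:,2]<z1);Q=P[m]
    r=cv2.minAreaRect(Q[:,:2].astype(np.float32));c=np.cov(Q[:,:2].T);w,v=np.linalg.eigh(c)
    print(len(Q),"z95 %.1f"%np.percentile(Q[:,2],95),"rect",np.round(r[0],1),np.round(r[1],1),round(r[2],1),"mean",np.round(Q[:,:2].mean(0),1),"main axis deg %.1f"%(np.degrees(np.arctan2(v[1,1],v[0,1]))%180))
E
python3 - <<'E'
from seg import *
im=grab("wrist");save(im,"w1");W=cloud(im)
blob(W,360,520,255,320,6,40);blob(W,430,520,255,320,13,40);blob(W,350,430,145,240,15,40)
E=np.array(im["extrinsics"]);print(-E[:3,:3].T@E[:3,3])
to(471,287,120,94)
E
```

```text
1776 z95 21.3 rect [439.9 282. ] [134.1  20.8] 4.5 mean [458.2 282.8] main axis deg 3.7
1411 z95 21.5 rect [468.8 284.1] [76.2 20.8] 4.7 mean [469.6 283.7] main axis deg 3.8
4003 z95 25.4 rect [388.5 185. ] [58.7 58. ] 50.2 mean [388.1 185.3] main axis deg 51.9
[403.5003099  233.45788863 284.46496986]
t 2.62 pos [478.8 241.5 155.1] phi 94.1 tilt [-0.     0.003] F [ 0.1  2.2 -0.7] open 0.702 j6 0.39
shift now-frame [0.18 1.83 1.41]
turn z units 0.01
shift after turn [0.19 1.84 1.41]
```

View pics/w1.png

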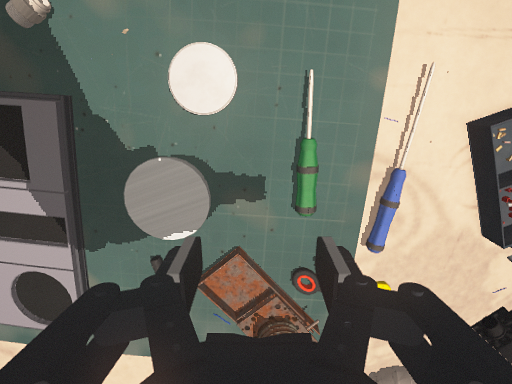

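The wrist view shows the green driver handle at (307,175) and the small tin at (203,78). Moving over the driver.

Call:
{"fn": "play_rows", "kwargs": {"plan": [[[0,0,0],[0.12,0.86,0.6],60],[[0,0,0],[0.11,0.86,0.7],60],[[0,0,0],[0,0,0.8],60],[[0,0,0],[0,0,0.8],60],[[0,0,0],[0,0,0.8],60],[[0,0,0],[0,0,0.6],60],[[0,0,0],[0,0,0],60],[[0,0,0],[0,0,0],60]]}}

```text
t: 3.62
tool_pos: [471.1, 280.5, 48.3]
orientation: [0.0, -0.035, 0.999, 0.0]
force: [0.4, -0.3, 0.5]
opening: 0.699
finger_force: 0.0
```

Run:
```python
from h import *
to(470,284,19.5,94.1)
tips()
```

```text
t 3.62 pos [471.1 280.5  48.3] phi 94.0 tilt [0.001 0.   ] F [ 0.4 -0.3  0.5] open 0.699 j6 0.47
shift now-frame [0.03 0.14 1.15]
turn z units -0.01
shift after turn [0.03 0.14 1.15]
0 max z_tool 29.9 5
6 max z_tool 29.8 10
30 max z_tool 7.2 22
36 max z_tool 5.5 49
42 max z_tool -1.6 42
```

Call:
{"fn": "play_rows", "kwargs": {"plan": [[[0,0,0],[0.03,0.14,0.6],50],[[0,0,0],[0,0,0.55],50],[[0,0,0],[0,0,0],30],[[0,0,0],[0,0,0],5],[[0,0,0],[0,0,0],5],[[0,0,0],[0,0,0],5],[[0,0,0],[0,0,0],5],[[0,0,0],[0,0,0],5]]}}

```text
t: 4.68
tool_pos: [469.7, 283.8, 19.1]
orientation: [0.0, -0.035, 0.999, 0.0]
force: [0.6, -0.7, -1.2]
opening: 0.216
finger_force: 60.3
```

Call:
{"fn": "play_rows", "kwargs": {"plan": [[[0,0,0],[0,0,-0.4],5],[[0,0,0],[0,0,-0.8],5],[[0,0,0],[0,0,-1],5],[[0,0,0],[0,0,-1],5],[[0,0,0],[0,0,0],5]]}}

```text
t: 5.3
tool_pos: [471.4, 284.9, 101.6]
orientation: [0.002, -0.035, 0.999, 0.001]
force: [-0.2, 0.8, -0.6]
opening: 0.213
finger_force: 60.3
```

Run:
```python
from h import *
to(542.6,-61,100,-1.4)
```

```text
t 5.3 pos [471.4 284.9 101.6] phi 94.0 tilt [0.005 0.003] F [-0.2  0.8 -0.6] open 0.213 j6 0.47
shift now-frame [ -1.88 -14.     0.04]
turn z units 9.54
shift after turn [-13.76   3.19   0.04]
```

Call:
{"fn": "play_rows", "kwargs": {"plan": [[[0,0,0],[-0.13,-0.5,-0.2],5],[[0,0,0],[-0.13,-1,0],5],[[0,0,0],[-0.13,-1,0],5],[[0,0,0],[-0.13,-1,0],5],[[0,0,0],[-0.13,-1,0],5],[[0,0,0],[-0.13,-1,0],5],[[0,0,0],[-0.13,-1,0],5],[[0,0,0],[-0.13,-1,0],5],[[0,0,0],[-0.13,-1,0],5],[[0,0,0],[-0.13,-1,0],5],[[0,0,0],[-0.13,-1,0],5],[[0,0,0],[-0.13,-1,0],5],[[0,0,0],[-0.13,-1,0],5],[[0,0,0],[-0.13,-1,0],5],[[0,0,0],[-0.06,-0.5,0],5]]}}

```text
t: 7.18
tool_pos: [540.1, -63.7, 103.1]
orientation: [-0.001, -0.034, 0.999, 0.0]
force: [0.1, 0.1, 0.3]
opening: 0.216
finger_force: 60.3
```

Call:
{"fn": "play_rows", "kwargs": {"plan": [[[0,0,0.55],[0,0,0],5],[[0,0,1],[0,0,0],5],[[0,0,1],[0,0,0],5],[[0,0,1],[0,0,0],5],[[0,0,1],[0,0,0],5],[[0,0,1],[0,0,0],5],[[0,0,1],[0,0,0],5],[[0,0,1],[0,0,0],5],[[0,0,1],[0,0,0],5],[[0,0,1],[0,0,0],5],[[0,0,0],[0,0,0],5],[[0,0,0],[0,0,0],5]]}}

```text
t: 8.68
tool_pos: [540.5, -62.0, 103.8]
orientation: [-0.0, 0.715, 0.699, -0.0]
force: [-0.5, -0.2, -1.0]
opening: 0.22
finger_force: 60.4
```

Run:
```python
from seg import *
to(542.6,-61,60,-1.4)
im=grab("wrist");W=cloud(im);save(im,"w2")
s,_=tool();z=s["tool_pos"][2]
blob(W,480,600,-120,70,z-25,z+8)
blob(W,490,600,-20,60,z-25,z+8)
```

```text
t 8.68 pos [540.5 -62.  103.8] phi -1.4 tilt [-0.001  0.   ] F [-0.5 -0.2 -1. ] open 0.22 j6 1.48
shift now-frame [0.04 0.08 1.75]
turn z units 0.0
shift after turn [0.04 0.08 1.75]
6724 z95 107.3 rect [546.5 -34.2] [131.1  44.5] 74.8 mean [541.  -47.5] main axis deg 88.5
1084 z95 99.0 rect [542.6   7.2] [54.4  3.8] 88.5 mean [542.6   8. ] main axis deg 88.5
```

View pics/w2.png

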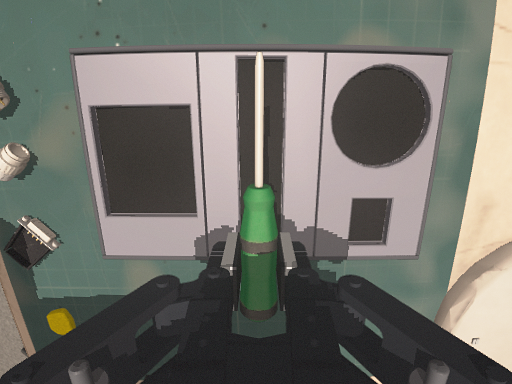

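The driver is held straight, with the blade tip at (260,55) lined up with the groove. Lowering it.

Call:
{"fn": "play_rows", "kwargs": {"plan": [[[0,0,0],[0.08,0.08,0.5],5],[[0,0,0],[0,0,0.8],5],[[0,0,0],[0,0,0.8],5],[[0,0,0],[0,0,0.5],5],[[0,0,0],[0,0,0.3],5],[[0,0,0],[0,0,0.1],5],[[0,0,0],[0,0,0],5]]}}

```text
t: 9.6
tool_pos: [542.7, -60.1, 29.1]
orientation: [-0.0, 0.716, 0.698, -0.0]
force: [-1.2, -0.0, -1.5]
opening: 0.216
finger_force: 61.4
```

Run:
```python
from h import *
to(388.4,185.2,80,20)
```

```text
t 9.6 pos [542.7 -60.1  29.1] phi -1.5 tilt [-0.001  0.   ] F [-1.2 -0.  -1.5] open 0.216 j6 1.49
shift now-frame [ 9.65 -6.43 -2.03]
turn z units -2.15
shift after turn [11.33 -2.44 -2.03]
```

Call:
{"fn": "play_rows", "kwargs": {"plan": [[[0,0,0],[0,0,0.04],5],[[0,0,0],[0,0,0],40],[[0,0,0],[0,0,0],40],[[0,0,0],[0,0,0],40],[[0,0,0],[0,0,-0.5],40],[[0,0,0],[0,0,-1],78],[[0,0,0],[0,0,-0.8],78],[[0,0,0],[0.6,-0.4,0],78],[[0,0,0],[1,-0.67,0],78],[[0,0,0],[1,-0.67,0],78],[[0,0,0],[1,-0.67,0],78],[[0,0,0],[1,-0.67,0],78],[[0,0,0],[1,-0.67,0],78],[[0,0,0],[1,-0.67,0],78],[[0,0,0],[1,-0.67,0],78],[[0,0,0],[1,-0.67,0],78],[[0,0,0],[1,-0.67,0],78],[[0,0,0],[0,0,0],78],[[0,0,0],[0,0,0],78]]}}

```text
t: 11.98
tool_pos: [388.4, 184.2, 85.4]
orientation: [0.0, 0.716, 0.698, 0.0]
force: [-0.1, 0.1, -0.4]
opening: 0.913
finger_force: 0.0
```

Run:
```python
from seg import *
to(388.4,185.2,15.5)
im=grab("wrist")
for n in("side",):
    W=cloud(grab(n));blob(W,515,575,-115,60,19,60);blob(W,520,567,-20,50,11,60)
```

```text
t 11.97 pos [388.4 184.2  85.4] phi -1.5 tilt [ 0. -0.] F [-0.1  0.1 -0.4] open 0.913 j6 2.04
shift now-frame [ 0.04 -0.    2.8 ]
113 z95 30.3 rect [550.  -25.9] [ 49.3 145.4] 3.2 mean [544.2 -42.4] main axis deg 86.6
112 z95 21.6 rect [543.3  14.9] [46.5 68.1] 0.1 mean [543.4  22.2] main axis deg 87.1
```

Call:
{"fn": "play_rows", "kwargs": {"plan": [[[0,0,0],[0.04,0,0.5],78],[[0,0,0],[0,0,0.9],78],[[0,0,0],[0,0,0.8],78],[[0,0,0],[0,0,0.5],78],[[0,0,0],[0,0,0.1],78],[[0,0,0],[0,0,0],60],[[0,0,0],[0,0,0],45],[[0,0,0],[0,0,0],45],[[0,0,0],[0,0,0],45],[[0,0,0],[0,0,0],45],[[0,0,0],[0,0,-0.3],45],[[0,0,0],[0,0,-0.7],45],[[0,0,0],[0,0,-1],45],[[0,0,0],[0,0,0],45]]}}

```text
t: 13.82
tool_pos: [390.4, 185.9, 67.3]
orientation: [0.001, 0.716, 0.698, 0.002]
force: [-0.0, 0.2, -0.3]
opening: 0.653
finger_force: 63.8
```

Run:
```python
from seg import *
to(632.3,0.5,80)
W=cloud(grab("side"));s,_=tool();p=s["tool_pos"]
blob(W,p[0]-32,p[0]+32,p[1]-40,p[1]+40,p[2]-30,p[2]+12)
tips()
```

```text
t 13.82 pos [390.4 185.9  67.3] phi -1.5 tilt [0.004 0.002] F [-0.   0.2 -0.3] open 0.653 j6 2.04
shift now-frame [-7.16  9.87 -0.48]
456 z95 76.7 rect [389.2 187.4] [59.8 58.8] 41.8 mean [390.2 196.3] main axis deg 8.6
-48 max z_tool -33.5 8
-42 max z_tool -2.5 26
-36 max z_tool 1.2 39
-30 max z_tool 9.2 39
-24 max z_tool -7.4 18
-18 max z_tool -7.7 18
-12 max z_tool -7.5 11
-6 max z_tool -6.5 19
0 max z_tool -7.2 13
6 max z_tool -7.4 20
12 max z_tool -7.7 12
18 max z_tool -7.2 19
24 max z_tool 12.6 26
30 max z_tool 2.3 40
36 max z_tool -1.0 31
42 max z_tool -8.8 16
```

Call:
{"fn": "play_rows", "kwargs": {"plan": [[[0,0,0],[-0.36,0.5,-0.4],45],[[0,0,0],[-0.7,0.95,0],45],[[0,0,0],[-0.7,0.95,0],45],[[0,0,0],[-0.7,0.95,0],45],[[0,0,0],[-0.7,0.95,0],45],[[0,0,0],[-0.7,0.95,0],45],[[0,0,0],[-0.7,0.95,0],45],[[0,0,0],[-0.7,0.95,0],45],[[0,0,0],[-0.7,0.95,0],45],[[0,0,0],[-0.7,0.95,0],45],[[0,0,0],[-0.5,0.8,0],45],[[0,0,0],[0,0,0],45],[[0,0,0],[0,0,0.6],45],[[0,0,0],[0,0,0.6],45],[[0,0,0],[0,0,0],45]]}}

```text
t: 15.8
tool_pos: [627.4, 0.1, 43.2]
orientation: [-0.002, 0.716, 0.698, -0.002]
force: [-0.7, 1.1, -1.1]
opening: 0.652
finger_force: 63.8
```

Run:
```python
from seg import *
to(632.3,0.5,24.5)
im=grab("wrist");save(im,"w3")
```

```text
t 15.8 pos [6.274e+02 1.000e-01 4.320e+01] phi -1.5 tilt [-0.005  0.   ] F [-0.7  1.1 -1.1] open 0.652 j6 1.60
shift now-frame [0.02 0.2  0.75]
```

View pics/w3.png

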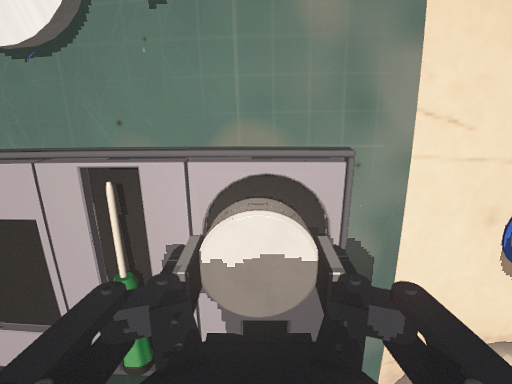

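The tin at (258,262) is over the round recess, and the driver lies in its groove at (115,250). Lowering the tin after a 5 mm correction.

Call:
{"fn": "play_rows", "kwargs": {"plan": [[[0,0,0],[0.02,0.2,0],45],[[0,0,0],[0,0,0.35],45],[[0,0,0],[0,0,0.3],45],[[0,0,0],[0,0,0.1],45],[[0,0,0],[0,0,0],45]]}}

```text
t: 16.48
tool_pos: [634.8, 0.0, 26.5]
orientation: [-0.0, 0.716, 0.698, -0.0]
force: [0.6, -0.2, -0.3]
opening: 0.654
finger_force: 63.8
```

Call:
{"fn": "play_rows", "kwargs": {"plan": [[[0,0,0],[0,-0.08,0.06],45],[[0,0,0],[0,0,0.04],45],[[0,0,0],[0,0,0],45],[[0,0,0],[0,0,0],72],[[0,0,0],[0,0,0],72],[[0,0,0],[0,0,0],72],[[0,0,0],[0,0,-0.4],72],[[0,0,0],[0,0,-1],72],[[0,0,0],[0,0,-1],60],[[0,0,0],[0,0,-1],60],[[0,0,0],[0,0,-0.4],60],[[0,0,0],[0,0,0],60]]}}

```text
t: 17.98
tool_pos: [633.6, 0.1, 120.1]
orientation: [0.001, 0.716, 0.698, 0.001]
force: [-0.1, -0.3, -0.3]
opening: 0.705
finger_force: 0.0
```

Run:
```python
from seg import *
to(419,-276,120,-24)
W=cloud(grab("wrist"))
blob(W,595,670,-36,40,22,45)
```

```text
t 17.98 pos [6.336e+02 1.000e-01 1.201e+02] phi -1.5 tilt [0.002 0.   ] F [-0.1 -0.3 -0.3] open 0.705 j6 1.60
shift now-frame [-1.126e+01 -8.290e+00 -1.000e-02]
turn z units 2.25
shift after turn [-1.358e+01 -3.350e+00 -1.000e-02]
4224 z95 33.1 rect [6.341e+02 2.000e-01] [58.7 57.9] 87.1 mean [634.    1.9] main axis deg 89.6
```

Call:
{"fn": "play_rows", "kwargs": {"plan": [[[0,0,0],[-0.5,-0.4,0],60],[[0,0,0],[-0.98,-0.72,0],60],[[0,0,0],[-0.98,-0.72,0],60],[[0,0,0],[-0.98,-0.72,0],60],[[0,0,0],[-0.98,-0.72,0],60],[[0,0,0],[-0.98,-0.72,0],60],[[0,0,0],[-0.98,-0.72,0],60],[[0,0,0],[-0.98,-0.72,0],60],[[0,0,0],[-0.98,-0.72,0],60],[[0,0,0],[-0.98,-0.72,0],60],[[0,0,0],[-0.98,-0.72,0],60],[[0,0,0],[-0.95,-0.7,0],60],[[0,0,0.75],[0,0,0],60],[[0,0,0.75],[0,0,0],60],[[0,0,0.75],[0,0,0],60],[[0,0,0],[0,0,0],60],[[0,0,0],[0,0,0],60]]}}

```text
t: 20.15
tool_pos: [417.4, -275.5, 118.8]
orientation: [-0.001, 0.838, 0.545, -0.0]
force: [0.6, 0.4, 0.7]
opening: 0.705
finger_force: 0.0
```

Run:
```python
from seg import *
W=cloud(grab("wrist"))
blob(W,390,450,-310,-245,35,55)
blob(W,390,450,-310,-245,10,55)
to(419,-276,35,-24)
```

```text
918 z95 48.8 rect [ 420.3 -276.6] [28.1 18.1] 72.1 mean [ 421.1 -274.5] main axis deg 73.2
1175 z95 48.6 rect [ 420.8 -275.1] [31.5 18.3] 73.2 mean [ 421.8 -271.7] main axis deg 74.9
t 20.2 pos [ 417.7 -275.5  118.9] phi -23.9 tilt [-0.001  0.   ] F [0.3 0.7 0.1] open 0.702 j6 1.41
shift now-frame [0.   0.06 3.36]
turn z units 0.01
shift after turn [0.   0.06 3.36]
```

Call:
{"fn": "play_rows", "kwargs": {"plan": [[[0,0,-0.65],[0,0,0],60],[[0,0,0],[0,0.1,0.4],60],[[0,0,0],[0,0,0.9],50],[[0,0,0],[0,0,0.9],40],[[0,0,0],[0,0,0.8],40],[[0,0,0],[0,0,0.36],40],[[0,0,0],[0,0,0],25],[[0,0,0],[0,0,0],5],[[0,0,0],[0,0,0],5],[[0,0,0],[0,0,0],5],[[0,0,0],[0,0,0],5]]}}

```text
t: 21.58
tool_pos: [420.8, -276.5, 35.6]
orientation: [0.0, 0.806, 0.591, 0.0]
force: [0.2, 0.1, -1.4]
opening: 0.189
finger_force: 61.3
```

Call:
{"fn": "play_rows", "kwargs": {"plan": [[[0,0,0],[0,0,-0.4],5],[[0,0,0],[0,0,-0.9],5],[[0,0,0],[0,0,-1],5],[[0,0,0],[0,0,-1],5],[[0,0,0],[0,0,0],5]]}}

```text
t: 22.2
tool_pos: [422.3, -277.5, 120.2]
orientation: [0.002, 0.806, 0.591, 0.001]
force: [-0.5, -1.0, -0.2]
opening: 0.189
finger_force: 61.3
```

Run:
```python
from seg import *
to(630,-81,110,-1.4)
```

```text
t 22.2 pos [ 422.3 -277.5  120.2] phi -17.5 tilt [ 0.004 -0.003] F [-0.5 -1.  -0.2] open 0.189 j6 1.29
shift now-frame [9.99 5.56 0.42]
turn z units -1.61
shift after turn [8.06 8.11 0.42]
```

Call:
{"fn": "play_rows", "kwargs": {"plan": [[[0,0,-0.8],[0,0,0],5],[[0,0,-0.81],[0,0,0],5],[[0,0,0],[0.46,0.5,0],5],[[0,0,0],[0.95,0.95,0],5],[[0,0,0],[0.95,0.95,0],5],[[0,0,0],[0.95,0.95,0],5],[[0,0,0],[0.95,0.95,0],5],[[0,0,0],[0.95,0.95,0],5],[[0,0,0],[0.95,0.95,0],5],[[0,0,0],[0.95,0.95,0],5],[[0,0,0],[0.95,0.95,0],5],[[0,0,0],[0,0,0.6],5],[[0,0,0],[0,0,0.8],5],[[0,0,0],[0,0,0],5],[[0,0,0],[0,0,0],5],[[0,0,0],[0,0,0],5]]}}

```text
t: 24.2
tool_pos: [628.5, -80.2, 83.6]
orientation: [0.001, 0.716, 0.698, 0.0]
force: [-0.1, 0.5, 0.1]
opening: 0.192
finger_force: 61.5
```

Run:
```python
from seg import *
to(630,-81,44.5,-1.4)
im=grab("side");save(im,"s4a");W=cloud(im)
c=cv2.resize(cv2.imread("pics/s4a.png")[130:260,170:330],None,fx=3.5,fy=3.5,interpolation=cv2.INTER_CUBIC);cv2.imwrite("pics/s4.png",c)
```

```text
t 24.2 pos [628.5 -80.2  83.6] phi -1.4 tilt [ 0.001 -0.   ] F [-0.1  0.5  0.1] open 0.192 j6 1.47
shift now-frame [-0.03  0.06  1.56]
turn z units -0.0
shift after turn [-0.03  0.06  1.56]
```

View pics/s4.png

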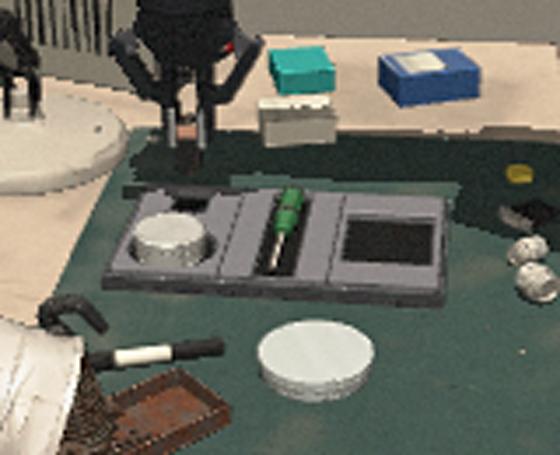

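The tin sits flat at (172,240), the driver is in the groove at (284,230), and the battery is held above its recess at (190,200). Lowering the battery.

Call:
{"fn": "play_rows", "kwargs": {"plan": [[[0,0,0],[-0.03,0.06,0.3],5],[[0,0,0],[0,0,0.5],5],[[0,0,0],[0,0,0.4],5],[[0,0,0],[0,0,0.2],5],[[0,0,0],[0,0,0.1],5],[[0,0,0],[0,0,0],5],[[0,0,0],[0,0,0],5]]}}

```text
t: 25.12
tool_pos: [629.9, -80.7, 45.5]
orientation: [0.0, 0.716, 0.698, 0.0]
force: [-0.1, -0.8, -0.9]
opening: 0.188
finger_force: 61.5
```

Call:
{"fn": "play_rows", "kwargs": {"plan": [[[0,0,0],[0,0,0.06],5],[[0,0,0],[0,0,0],5],[[0,0,0],[0,0,0],25],[[0,0,0],[0,0,0],35],[[0,0,0],[0,0,0],40],[[0,0,0],[0,0,0],40],[[0,0,0],[0,0,-0.4],40],[[0,0,0],[0,0,-1],40],[[0,0,0],[0,0,-1],40],[[0,0,0],[0,0,-1],78],[[0,0,0],[0,0,-0.4],78],[[0,0,0],[0,0,0],78]]}}

```text
t: 26.62
tool_pos: [630.1, -80.8, 139.7]
orientation: [0.001, 0.716, 0.698, 0.001]
force: [0.3, -0.5, -0.3]
opening: 0.911
finger_force: 0.0
```

Run:
```python
from seg import *
W=cloud(grab("wrist"))
blob(W,605,655,-110,-55,40,65)
to(554.5,-268,120,-75.5)
```

```text
841 z95 57.3 rect [630.1 -75.9] [27.  17.4] 88.5 mean [630.2 -74.1] main axis deg 88.5
t 26.68 pos [629.4 -80.7 138.6] phi -1.4 tilt [-0. -0.] F [ 0.6 -0.2 -0.3] open 0.914 j6 1.47
shift now-frame [-7.56 -2.81  0.75]
turn z units 7.41
shift after turn [-4.78  6.5   0.75]
```

Call:
{"fn": "play_rows", "kwargs": {"plan": [[[0,0,0],[-0.5,-0.2,0],78],[[0,0,0],[-1,-0.37,0],78],[[0,0,0],[-1,-0.37,0],78],[[0,0,0],[-1,-0.37,0],78],[[0,0,0],[-1,-0.37,0],78],[[0,0,0],[-1,-0.37,0],78],[[0,0,0],[-1,-0.37,0],78],[[0,0,0],[-1,-0.37,0],78],[[0,0,1],[0,0,0],78],[[0,0,1],[0,0,0],78],[[0,0,1],[0,0,0],78],[[0,0,1],[0,0,0],78],[[0,0,1],[0,0,0],78],[[0,0,1],[0,0,0],78],[[0,0,1],[0,0,0],78],[[0,0,0.4],[0,0,0],78],[[0,0,0],[0,0,0],78],[[0,0,0],[0,0,0],78]]}}

```text
t: 28.92
tool_pos: [554.5, -266.7, 138.2]
orientation: [-0.0, 0.992, 0.127, -0.001]
force: [0.3, 0.2, -0.9]
opening: 0.914
finger_force: 0.0
```

Run:
```python
from seg import *
im=grab("wrist");save(im,"w5");W=cloud(im)
blob(W,500,610,-320,-210,15,40)
to(554.5,-268,17,-75.5)
```

```text
5520 z95 27.8 rect [ 555.1 -268.7] [71.7 60.1] 14.6 mean [ 558.1 -267.9] main axis deg 14.9
t 28.98 pos [ 554.7 -266.6  138.4] phi -75.4 tilt [-0.001  0.   ] F [-0.3  0.2  0.1] open 0.914 j6 2.44
shift now-frame [-0.02  0.05  4.85]
turn z units 0.01
shift after turn [-0.02  0.05  4.85]
```

View pics/w5.png

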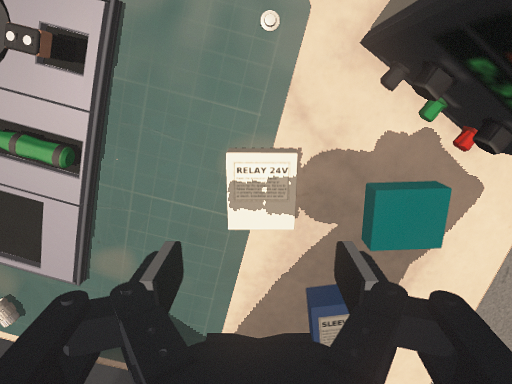

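The carton is at (262,188), upright and reachable between the fingers. The turquoise box at (405,215) stays clear of them.

Call:
{"fn": "play_rows", "kwargs": {"plan": [[[0,0,0],[0,0.08,0.5],78],[[0,0,0],[0,0,1],78],[[0,0,0],[0,0,1],78],[[0,0,0],[0,0,1],78],[[0,0,0],[0,0,0.8],78],[[0,0,0],[0,0,0.5],78],[[0,0,0],[0,0,0.08],78],[[0,0,0],[0,0,0],78],[[0,0,0],[0,0,0],60],[[0,0,0],[0,0,0],45],[[0,0,0],[0,0,0],45],[[0,0,0],[0,0,0],45],[[0,0,0],[0,0,0],45]]}}

```text
t: 30.6
tool_pos: [556.8, -268.9, 18.2]
orientation: [0.001, 0.992, 0.127, 0.001]
force: [-0.6, -0.2, 5.6]
opening: 0.686
finger_force: 65.8
```

Call:
{"fn": "play_rows", "kwargs": {"plan": [[[0,0,0],[0,0,-0.4],45],[[0,0,0],[0,0,-0.9],45],[[0,0,0],[0,0,-1],45],[[0,0,0],[0,0,-0.8],45],[[0,0,0],[0,0,-0.4],45],[[0,0,0],[0,0,0],45]]}}

```text
t: 31.35
tool_pos: [556.0, -268.5, 104.9]
orientation: [0.0, 0.992, 0.127, 0.0]
force: [0.8, 0.2, -1.0]
opening: 0.686
finger_force: 65.1
```

Run:
```python
from seg import *
to(455.3,-29,100,-1.4)
```

```text
t 31.35 pos [ 556.  -268.5  104.9] phi -75.4 tilt [ 0.001 -0.001] F [ 0.8  0.2 -1. ] open 0.686 j6 2.44
shift now-frame [ -1.48 -10.29   0.19]
turn z units -7.4
shift after turn [ 9.48 -4.26  0.19]
```

Call:
{"fn": "play_rows", "kwargs": {"plan": [[[0,0,-0.4],[0,0,0],45],[[0,0,-1],[0,0,0],45],[[0,0,-1],[0,0,0],45],[[0,0,-1],[0,0,0],45],[[0,0,-1],[0,0,0],45],[[0,0,-1],[0,0,0],45],[[0,0,-1],[0,0,0],45],[[0,0,-1],[0,0,0],45],[[0,0,0],[0.48,-0.21,0],45],[[0,0,0],[1,-0.45,0],45],[[0,0,0],[1,-0.45,0],45],[[0,0,0],[1,-0.45,0],45],[[0,0,0],[1,-0.45,0],45],[[0,0,0],[1,-0.45,0],45],[[0,0,0],[1,-0.45,0],45],[[0,0,0],[1,-0.45,0],45],[[0,0,0],[1,-0.45,0],45],[[0,0,0],[1,-0.45,0],45],[[0,0,0],[0,0,0],45],[[0,0,0],[0,0,0],45]]}}

```text
t: 33.85
tool_pos: [454.9, -28.9, 104.2]
orientation: [0.0, 0.716, 0.698, -0.0]
force: [0.6, -0.7, -1.5]
opening: 0.688
finger_force: 65.1
```

Run:
```python
from seg import *
to(455.3,-29,45,-1.4)
s,_=tool();p=s["tool_pos"]
W=cloud(grab("wrist"))
blob(W,p[0]-29,p[0]+29,p[1]-45,p[1]+45,p[2]-5,p[2]+13)
```

```text
t 33.85 pos [454.9 -28.9 104.2] phi -1.5 tilt [ 0. -0.] F [ 0.6 -0.7 -1.5] open 0.688 j6 1.53
shift now-frame [-0.    0.02  2.37]
turn z units -0.01
shift after turn [-0.    0.02  2.37]
16724 z95 113.8 rect [454.9 -29.6] [72.1 58. ] 90.0 mean [455.  -24.2] main axis deg 92.8
```

Call:
{"fn": "play_rows", "kwargs": {"plan": [[[0,0,0],[0,0,0.5],45],[[0,0,0],[0,0,0.9],45],[[0,0,0],[0,0,0.8],45],[[0,0,0],[0,0,0.5],45],[[0,0,0],[0,0,0.3],45],[[0,0,0],[0,0,0.06],45],[[0,0,0],[0,0,0],45],[[0,0,0],[0,0,0],45]]}}

```text
t: 34.9
tool_pos: [455.6, -28.9, 28.3]
orientation: [0.0, 0.716, 0.698, 0.0]
force: [-0.5, -0.4, -0.9]
opening: 0.689
finger_force: 65.1
```

Call:
{"fn": "play_rows", "kwargs": {"plan": [[[0,0,0],[0,0,0.08],45],[[0,0,0],[0,0,0],45],[[0,0,0],[0,0,0],70],[[0,0,0],[0,0,0],75],[[0,0,0],[0,0,0],75],[[0,0,0],[0,0,-0.3],75],[[0,0,0],[0,0,-1],75],[[0,0,0],[0,0,-1],75],[[0,0,0],[0,0,-1],75],[[0,0,0],[0.5,0.5,-1],75],[[0,0,0],[0.5,1,-1],75],[[0,0,0],[0.3,1,-1],75],[[0,0,0],[0,0.5,-1],75],[[0,0,0],[0,0,-0.5],75],[[0,0,0],[0,0,0],75],[[0,0,0],[0,0,0],75]]}}

```text
t: 36.9
tool_pos: [529.4, 1.7, 219.9]
orientation: [-0.001, 0.716, 0.698, -0.001]
force: [-0.6, 0.3, -0.1]
opening: 0.876
finger_force: 0.0
```

Run:
```python
from seg import *
to(455.3,-29,45,-1.4)
im=grab("wrist");save(im,"w6");W=cloud(im)
blob(W,405,505,-80,20,25,60)
blob(W,605,655,-110,-55,40,65)
blob(W,595,670,-36,40,22,45)
blob(W,515,575,-115,60,20,60)
blob(W,530,560,-20,60,12,60)
```

```text
t 36.9 pos [529.4   1.7 219.9] phi -1.4 tilt [-0.002  0.   ] F [-0.6  0.3 -0.1] open 0.876 j6 1.60
shift now-frame [-1.3  -2.92  7.  ]
turn z units -0.0
shift after turn [-1.3  -2.93  7.  ]
3206 z95 35.8 rect [455.2 -30.3] [72.8 60.9] 88.5 mean [456.3 -27.3] main axis deg 89.3
295 z95 57.0 rect [629.8 -73.4] [22.3 18.9] 90.0 mean [629.5 -68.4] main axis deg 137.9
2143 z95 33.3 rect [ 6.338e+02 -1.000e-01] [57.8 58.6] 57.1 mean [632.9   1.2] main axis deg 148.4
1006 z95 29.3 rect [543.7 -30.2] [133.9  19.8] 87.4 mean [542.5 -50.8] main axis deg 88.0
308 z95 21.8 rect [544.7  15.9] [71.4 29.2] 88.7 mean [545.  26.] main axis deg 88.5
```

View pics/w6.png

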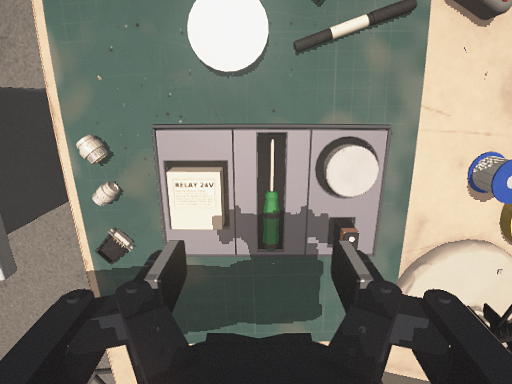

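All four parts are seated: carton (195,198), driver (272,205), tin (350,170) and battery (348,235). Their tops are at the expected heights and the robot is clear, so I'm handing in.

```bash
python3 -c "
from bench import job
print(job.job_done())"
```

```text
the job is handed in; nothing more can be done
None
```

The kit is packed and handed in at about 37 s: short driver, small carton, small tin and battery each sit in their recess at the expected height, the look-alikes were not touched, and the hand-in call returned no verdict.

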